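# Take a hardness reading on the heel of a foam slide

## Task

The orange slide lies ready on the plate of the hardness gauge stand. With closed fingertips press the ball of the stand's lever gently down until the gauge's foot sits firmly on the slide's heel and the gauge's spring gives, keep it there for at least two seconds, then let the lever come all the way back up and take the hand away. Do not touch the gauge or the slide, and leave the clamp handle and all the other things as they are.

Things in the scene. Friction and masses are not known exactly. Their poses are not given: they have to be found in the camera images.
- lever_knob: the black ball, 32 mm diameter, on the end of the stand's press lever; origin at its centre, at rest 283 mm above the bench. The lever, a 10 mm steel bar, sticks out to the front from the right of the stand's head (seen from its front) and at rest slopes up by 0.30 rad. Press from above: 1 to 2 N to start it, about 5 N with the foot on the slide.
- lever (a joint): angle of the press lever, rad: 0 = up at rest, growing as the ball goes down; it lowers the gauge 25 mm per rad. The foot meets the heel at 0.32 (ball centre 242 mm above the bench); then the spring gives and the load grows from 6.5 N by 0.9 N per mm. 0.5 (ball 219 mm) is a good reading position; lower stop 0.72 (192 mm). Let go, it rises by itself in about a second.
- lever_pivot (a point): the point on the lever's horizontal pivot axis in line with the ball, 245 mm above the bench; the ball's centre moves on an upright circle of 130 mm radius about it
- stand: the gauge stand, fixed: a grey base plate 240 x 340 x 22 mm on rubber feet (top 30 mm above the bench), a 28 mm steel column behind, 375 mm high, and a grey head on the column (203 to 287 mm above the bench). Origin on the bench under the gauge's axis; its -x axis points to the operator's (front) side, +x to the column 100 mm behind, y along the slide towards its toe.
- gauge: the round dial gauge, 62 mm across and 120 mm high, hanging from the head's spindle over the slide's heel; its origin is the middle of the underside of its presser foot, z up. Not to be touched by the robot.
- clamp_tip (a point): end of the black clamp handle, a plain bent bar 11 mm thick and 65 mm long without a ball, that stands up behind the column; it holds the head at its height and must not be moved
- slide: the orange foam slide under test, 270 mm long, 100 mm wide, loose on the plate, heel under the gauge, strap 84 mm high; origin under the middle of its sole, x to the toe, z up. Not to be touched by the robot.
- heel_spot (a point): point on the slide's heel under the gauge, on the footbed 32 mm above its underside; 62 mm above the bench
- slide_toe (a point): point at the slide's toe end
- mate: the other slide of the pair, same shape, lying on the bench in front of the stand; a bystander. Origin under the middle of its sole
- lasted: a third slide with a dark green last in it, 135 mm high, standing on the bench to the right of the stand; a bystander. Origin under the middle of its sole
- block: a black rubber test block 50 x 50 x 12 mm lying loose on the stand's plate under the lever; a bystander. Origin at the centre of its underside

How it is judged (in metres and radians):
On the way:
1. the fingertips on the lever's ball keep the gauge's foot pressed on the slide's heel with at least 8 N for 1.8 s (contact force between gauge and slide above 8 N and horizontal distance between gauge and heel_spot below 0.02 m and contact force between the fingers and lever_knob above 1 N), for 1.8 s.
At the end, for the whole second after the job is handed in: After the reading (foot pressed on the heel for two seconds) the lever is back up (within 0.04 rad of rest), the gauge's foot is clear of the slide, and the slide (heel within 6 mm, toe within 10 mm), the other slides (10 mm), the block and the clamp handle (8 mm) are where they were (value of joint lever below 0.04 rad and contact force between gauge and slide below 0.1 N and distance of heel_spot from where it was at the start of the episode below 0.006 m and distance of each of slide_toe, mate, lasted from where it was at the start of the episode below 0.01 m and linear speed of slide below 0.01 m/s and distance of each of block, clamp_tip from where it was at the start of the episode below 0.008 m); the robot touches nothing.
It fails at once if the robot touches the gauge or the slide under test (contact force between any of the fingers, the arm and gauge above 0.5 N or contact force between any of the fingers, the arm and slide above 0.5 N).
It fails at once if the slide under test is shifted or lifted (distance of heel_spot from where it was at the start of the episode above 0.008 m or distance of slide_toe from where it was at the start of the episode above 0.015 m).
It fails at once if a bystander is shifted or lifted, or the clamp handle is moved (distance of any of mate, lasted from where it was at the start of the episode above 0.015 m or distance of block from where it was at the start of the episode above 0.012 m or distance of clamp_tip from where it was at the start of the episode above 0.01 m).
It fails at once if the lever is leaned on with more than 25 N (contact force between any of the fingers, the arm and lever_knob above 25 N).
It fails at once if the lever is slapped down faster than 4 rad/s (velocity of joint lever above 4 rad/s).
It also fails if it takes over 38 s, if anything falls off the work surface, if the arm or the gripper's body presses on something with over 40 N, if the wrist force passes 120 N, or if a joint passes its speed limit or range.

## Robot

A 6-joint arm with a two-finger parallel gripper is mounted at the origin on the work surface. World frame = base frame: x ahead of the robot, y to its left, z up, the work surface at z = 0. Lengths are in mm, angles in rad, forces in N, time in s.
With the tool pointing down it reaches from about 400 to 825 mm from the base axis. Payload 7 kg.
Tool frame: the origin (TCP) lies between the finger pads; the fingertips stand 8 mm ahead of it and the grasp point (between the pads) lies 11 mm behind it (ctrl.tip_extent is the distance from the TCP to the fingertips, in mm); z points along the fingers, x is the direction in which the jaws open and shut, and the axes are right-handed (so a half turn about z gives the same grasp; the last joint's range is limited). The gripper opens to 88 mm and grips with 3 to 60 N. Pads are 19 mm wide; open, the fingers measure 130 mm over their backs; the gripper's body (78 mm by 193 mm) begins 47 mm behind the grasp point.
Start: joints at [-0.884, 0.359, 0.012, 0, -1.224, -0.288], TCP at [262.083, -622.019, 234.561] pointing down, gripper open.
Joint ranges: [-3.07, 3.07], [-1.43, 2.12], [-1.02, 1.25], [-3.03, 1.67], [-3.05, -0], [-3.03, 3.03]. Speed limits (rad/s): [2.39, 2.39, 3.01, 3.14, 3.14, 3.14].

## Interface

Orientations are given as a 3x3 rotation matrix whose columns are the frame's x, y, z axes.
In Python, from cell import ctrl gives the robot as it stands.
- The arm moves only by the shell command python3 -m handwheel 'ROWS' [FORCE]. ROWS is JSON, a list of rows, each an object with "gripper": the closure, from -1 (fully open) to 1 (shut), so that 0 is half open; "offset": the shift along the tool's x, y, z in mm, a list of three; "twist": the turn, a rotation vector about the tool's x, y, z in degrees, a list of three. A call has exactly 8 rows; each row shifts and turns the commanded pose from where the row before left it, along the tool's axes as they then stand; what a row does not reach is not made up. A row lasts 1/10 s, in which the tool goes at most 50 mm and 8.59 degrees, less where a joint would pass 70% of its speed; a pose out of reach is approached as far as the arm can. A call is refused whole if a number of a shift passes 50 or a number of a turn 8.59, either way. A call with a gripper value outside its range is refused whole. The fingers move at their own pace and stop on an object; FORCE is the grip in N (left out, the last holds). Time passes only in rows, so rows that do not move let the fingers close, or fill a call up. It gives the time, the measured TCP pose, the force and the opening at its end, in the units of the state.
- ctrl.observe(): the state, without advancing time (a new reading comes with each control period).
- ctrl.grab_frame(name): name is "scene" or "top" or "wrist"; returns a dict with "image" (400x640x3 uint8, red, green, blue), "vertical_fov" (degrees; the focal length in pixels is half the picture's height over the tangent of half this angle, whatever the lens; pixels are square), "cx", "cy" (the principal point, pixels), "k1" (the pictures are not rectified: a ray, as slopes to the right and down, at radius r is drawn at 1 + k1 r^2 times it, then the intrinsics apply), "T" (4x4, takes a point from camera to world coordinates); the wrist camera has in their place "hand_eye" (4x4, takes a point from camera to tool coordinates, whose origin is the TCP and whose axes are the tool frame's). Camera axes: x right, y down, z forward; pixel columns grow to the right and rows downward; lengths in mm; the calibration is good to about 2 mm. A picture is of the moment at which its call begins: read the wrist's pose just before it. There is no depth.
- ctrl.sign_off(): hands the job in, once; it reports no verdict.
The state is a dict: "time": time; "joint_pos": joint angles; "qd": joint speeds; "joint_torque": joint torques, N m; "tool_pos": TCP position; "eef_rot": TCP orientation; "contact_force": force on the tool from outside, world axes, zero at the start; "ft_torque": the same for the moment, N m; "grip_width": finger opening in mm.
Only numpy, scipy, OpenCV 4.12 (cv2) and the standard library are available. Lean on these libraries where they do the work, as an engineer would, in place of code of your own. Each camera call takes 0.05 s, during which the arm holds its last target.

## Working session

There is one attempt and no reset: what is moved stays moved. The work goes in short steps, Python scripts to look and compute and a shell command to move; the robot and the scene stay as the last step left them, time stands still between calls to the robot, and variables do not carry over. Pictures are saved under pics/ and viewed, and the job is handed in when it is done.

```bash
mkdir -p pics; ls
python3 - <<'E'
from cell import ctrl
import cv2,numpy as np
s=ctrl.observe(); print({k:np.round(v,3).tolist() for k,v in s.items()}, ctrl.tip_extent)
for n in ["scene","top","wrist"]:
    f=ctrl.grab_frame(n); cv2.imwrite(f"pics/{n}0.png",f["image"][:,:,::-1])
    print(n,{k:np.round(v,4).tolist() for k,v in f.items() if k!="image"})
E
```

```text
pics
{'time': 0.0, 'joint_pos': [-0.884, 0.359, 0.011, -0.0, -1.224, -0.288], 'qd': [-0.001, 0.0, 0.0, 0.0, 0.001, 0.0], 'joint_torque': [0.0, -58.271, 29.305, 6.997, 0.007, -0.0], 'tool_pos': [261.896, -621.599, 233.614], 'eef_rot': [[-0.388, 0.922, -0.001], [0.922, 0.388, 0.001], [0.002, -0.0, -1.0]], 'contact_force': [-0.208, 0.802, 0.779], 'ft_torque': [-0.017, 0.054, 0.025], 'grip_width': 87.574} 8.0
scene {'vertical_fov': 44.6802, 'cx': 318.8773, 'cy': 201.7175, 'k1': 0.042, 'T': [[0.2528, 0.5306, -0.809, 1489.8248], [0.9675, -0.1309, 0.2165, -224.2795], [0.009, -0.8374, -0.5465, 800.3244], [0.0, 0.0, 0.0, 1.0]]}
top {'vertical_fov': 49.9634, 'cx': 323.7402, 'cy': 204.5255, 'k1': 0.0265, 'T': [[-0.0101, -0.9892, 0.1464, 424.2771], [-0.9999, 0.009, -0.0077, 15.4431], [0.0063, -0.1465, -0.9892, 1340.1365], [0.0, 0.0, 0.0, 1.0]]}
wrist {'vertical_fov': 63.0952, 'cx': 320.5623, 'cy': 204.2856, 'k1': 0.009, 'hand_eye': [[1.0, -0.0008, -0.0007, 0.5871], [0.0009, 0.9559, 0.2935, -78.6403], [0.0005, -0.2935, 0.9559, -151.0033], [0.0, 0.0, 0.0, 1.0]]}
```

View pics/scene0.png

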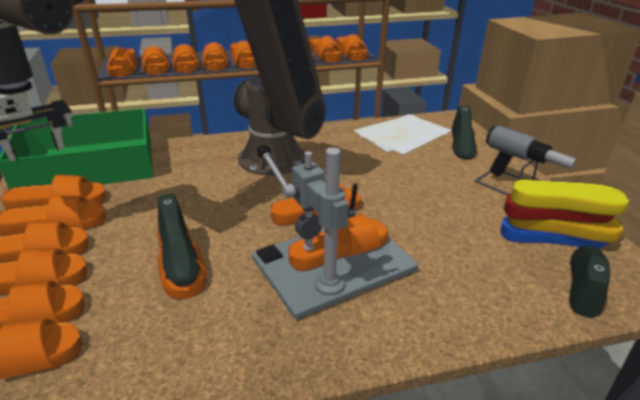

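View pics/top0.png

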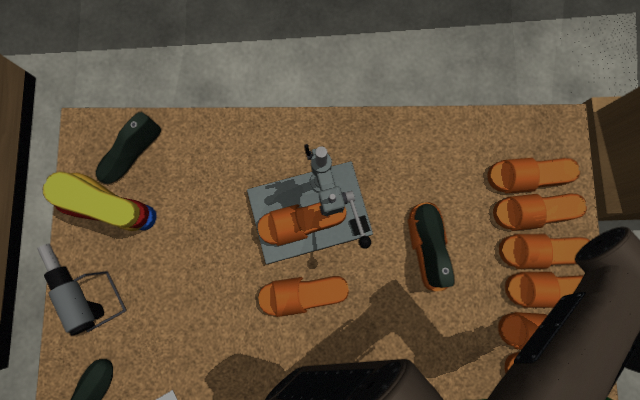

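View pics/wrist0.png

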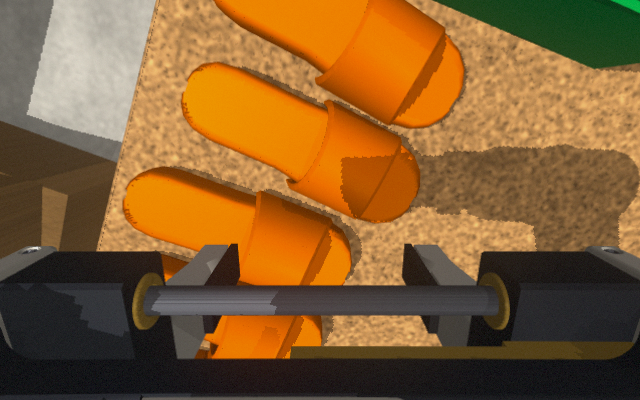

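The top view shows the black ball at about (365,242), the head at (331,198) and the column top at (321,153). In the scene view the ball is at about (263,151). I'll refine these centres and triangulate.

```bash
cat > h.py <<'E'
import numpy as np, cv2
from cell import ctrl
def ray(f,uv,T=None):
    T=f["T"] if T is None else T
    F=200/np.tan(np.radians(f["vertical_fov"])/2)
    d=(np.array(uv,float)-[f["cx"],f["cy"]])/F
    s=d.copy()
    for _ in range(30): s=d/(1+f["k1"]*(s@s))
    v=T[:3,:3]@np.array([s[0],s[1],1]); return np.array(T[:3,3]),v/np.linalg.norm(v)
def atz(f,uv,z,T=None):
    o,v=ray(f,uv,T); return o+v*(z-o[2])/v[2]
def tri(*rs):
    A=sum(np.eye(3)-np.outer(v,v) for o,v in rs); b=sum((np.eye(3)-np.outer(v,v))@o for o,v in rs)
    p=np.linalg.solve(A,b); return p,[np.linalg.norm(np.cross(p-o,v)) for o,v in rs]
def proj(f,p,T=None):
    T=f["T"] if T is None else T
    c=np.linalg.inv(T)@np.append(p,1); s=c[:2]/c[2]; F=200/np.tan(np.radians(f["vertical_fov"])/2)
    return s*(1+f["k1"]*(s@s))*F+[f["cx"],f["cy"]]
E
python3 - <<'E'
from h import *
R=[]
for n,(u,v) in {"top":(365,242),"scene":(263,151)}.items():
    f=ctrl.grab_frame(n); im=f["image"]
    w=im[v-14:v+15,u-14:u+15]; m=(w.max(2)<60).astype(np.uint8)
    k,l,st,c=cv2.connectedComponentsWithStats(m); i=l[14,14]; print(n,st[i],c[i]+[u-14,v-14])
    R.append((f,c[i]+[u-14,v-14]))
    x=im[max(0,v-70):v+50,u-90:u+70]
    cv2.imwrite(f"pics/{n}_c.png",cv2.resize(x,None,fx=5,fy=5,interpolation=2)[:,:,::-1])
    print(atz(f,R[-1][1],283))
print(tri(*[ray(*r) for r in R]))
f=R[0][0]; print("coltop",atz(f,(321,153),375),"head",atz(f,(331,198),287))
E
```

```text
top [  7   7  13  13 127] [364.44094488 241.39370079]
[488.23293618 -91.97878353 283.        ]
scene [  7   7  16  22 171] [262.94152047 151.50877193]
[488.46014983 -90.88729802 283.        ]
(array([488.32606934, -91.42656804, 283.03070792]), [np.float64(0.5550299446070462), np.float64(0.5550299446070508)])
coltop [687.69542882  13.01770387 375.        ] head [596.42209428 -11.01007241 287.        ]
```

View pics/top_c.png

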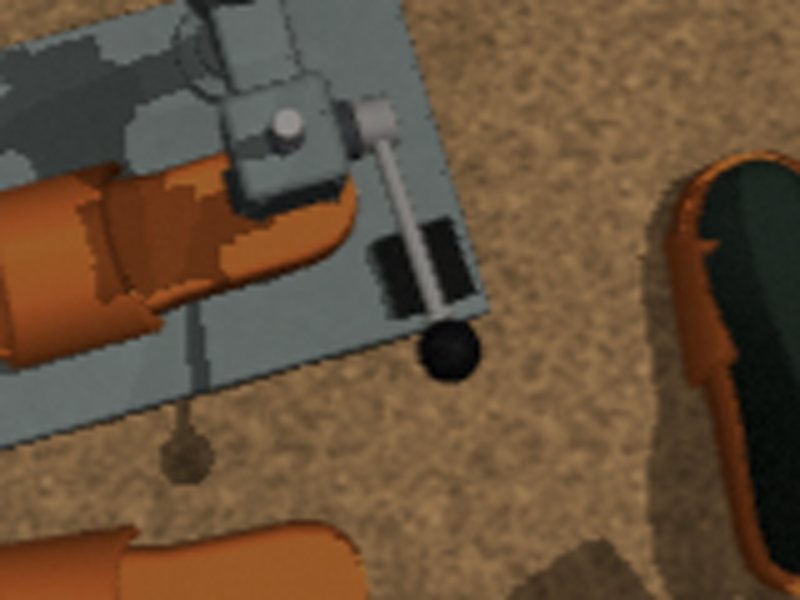

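View pics/scene_c.png

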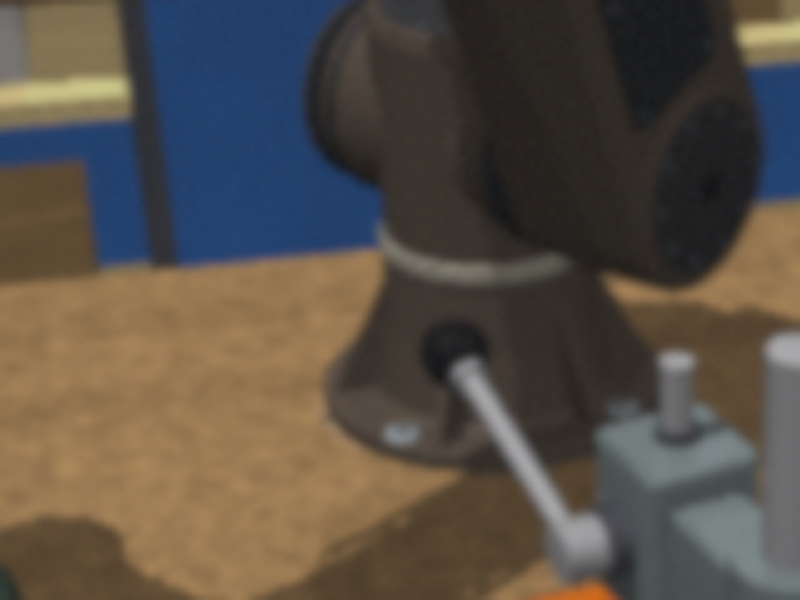

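The ball triangulates to (488.3, -91.4, 283.0). That height matches the given value, and the two rays miss by 0.6 mm. The head and column are clear of the gripper at the present yaw. I'll rise with the fingers shut and approach above the ball.

```bash
python3 -m handwheel '[{"gripper":1,"offset":[10,10,-12],"twist":[0,0,0]},{"gripper":1,"offset":[15,15,-12],"twist":[0,0,0]},{"gripper":1,"offset":[20,20,-12],"twist":[0,0,0]},{"gripper":1,"offset":[20,20,-12],"twist":[0,0,0]},{"gripper":1,"offset":[20,20,-12],"twist":[0,0,0]},{"gripper":1,"offset":[20,20,-12],"twist":[0,0,0]},{"gripper":1,"offset":[20,20,-12],"twist":[0,0,0]},{"gripper":1,"offset":[20,20,-12],"twist":[0,0,0]}]' 20
python3 -m handwheel '[{"gripper":1,"offset":[20,20,0],"twist":[0,0,0]},{"gripper":1,"offset":[20,20,0],"twist":[0,0,0]},{"gripper":1,"offset":[20,20,0],"twist":[0,0,0]},{"gripper":1,"offset":[20,20,0],"twist":[0,0,0]},{"gripper":1,"offset":[20,20,0],"twist":[0,0,0]},{"gripper":1,"offset":[20,20,0],"twist":[0,0,0]},{"gripper":1,"offset":[15,15,0],"twist":[0,0,0]},{"gripper":1,"offset":[0,0,0],"twist":[0,0,0]}]'
python3 - <<'E'
from h import *
s=ctrl.observe();p=np.array(s["tool_pos"]);R=np.array(s["eef_rot"]);print(s["time"],p,R.round(4).tolist(),s["contact_force"],s["joint_pos"])
T=np.eye(4);T[:3,:3]=R;T[:3,3]=p
f=ctrl.grab_frame("wrist");T=T@f["hand_eye"];cv2.imwrite("pics/wrist1.png",f["image"][:,:,::-1])
print(proj(f,np.array([488.3,-91.4,283]),T), R.T@(np.array([485.5,-92,328])-p))
E
```

```text
time: 1.05
tool_pos: [339.7, -430.5, 331.9]
eef_rot: [[-0.389, 0.921, 0.001], [0.921, 0.389, -0.001], [-0.001, 0.001, -1.0]]
contact_force: [1.4, -0.3, 0.5]
grip_width: 29.2
time: 1.85
tool_pos: [411.9, -253.1, 331.5]
eef_rot: [[-0.391, 0.92, 0.002], [0.92, 0.391, 0.0], [-0.001, 0.002, -1.0]]
contact_force: [-0.2, 0.5, 0.1]
grip_width: 0.4
1.85 [ 411.90192444 -253.1320124   331.45593401] [[-0.3908, 0.9205, 0.0016], [0.9205, 0.3908, 0.0], [-0.0006, 0.0015, -1.0]] [-0.17607439  0.48384607  0.10035988] [-1.43312546e-01 -1.61422421e-02 -2.30854531e-01 -2.54176624e-04
 -1.35446632e+00 -1.02595230e+00]
[474.24714631 390.72471831] [119.56122407 130.70750527   3.57874176]
```

View pics/wrist1.png

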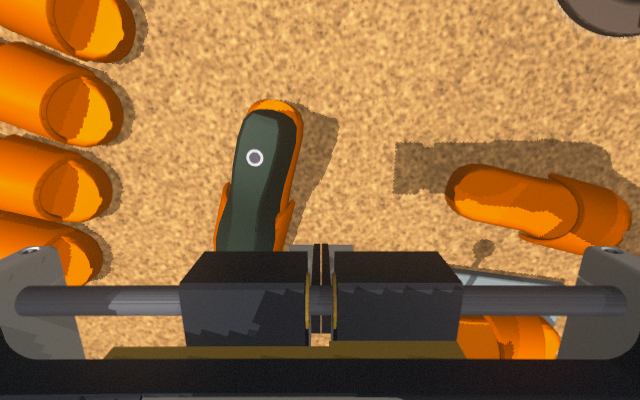

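The wrist view shows the lasted slide well below, at about (262,180), and the mate at (540,200). The ball is still hidden behind the gripper. I'll move on to above the ball.

```bash
python3 -m handwheel '[{"gripper":1,"offset":[15,17,0],"twist":[0,0,0]},{"gripper":1,"offset":[20,21,0],"twist":[0,0,0]},{"gripper":1,"offset":[20,22,0],"twist":[0,0,0]},{"gripper":1,"offset":[20,22,0],"twist":[0,0,0]},{"gripper":1,"offset":[20,22,0],"twist":[0,0,0]},{"gripper":1,"offset":[15,17,0],"twist":[0,0,0]},{"gripper":1,"offset":[9.5,9.5,2],"twist":[0,0,0]},{"gripper":1,"offset":[0,0,0],"twist":[0,0,0]}]'
python3 - <<'E'
from h import *
s=ctrl.observe();p=np.array(s["tool_pos"]);R=np.array(s["eef_rot"]);print(s["time"],p,R.round(4).tolist(),s["contact_force"])
print(R.T@(np.array([485.5,-92,328])-p))
B=np.array([488.3,-91.4,283]); o=[]
for n in ["top","scene"]:
    f=ctrl.grab_frame(n);im=f["image"].copy();u,v=proj(f,B); a=proj(f,p+R@[0,0,8]); print(n,(u,v),a)
    x0,y0=int(u)-60,int(v)-60; c=cv2.resize(im[max(y0,0):y0+120,x0:x0+120],(480,480),interpolation=2)
    o.append(c[:,:,::-1])
cv2.imwrite("pics/two.png",cv2.resize(np.hstack(o),(800,400)))
E
```

```text
time: 2.7
tool_pos: [485.4, -93.8, 328.3]
eef_rot: [[-0.389, 0.921, -0.001], [0.921, 0.389, 0.0], [0.0, -0.0, -1.0]]
contact_force: [-0.0, -0.3, -0.3]
grip_width: 0.5
2.7 [485.35888106 -93.81497755 328.25939101] [[-0.3893, 0.9211, -0.0005], [0.9211, 0.3893, 0.0], [0.0003, -0.0005, -1.0]] [-0.03904093 -0.26593046 -0.26761935]
[1.61676038 0.83674371 0.25939854]
top (np.float64(364.20496504897847), np.float64(241.36854682897751)) [366.8168214  241.63550016]
scene (np.float64(262.70916895824246), np.float64(151.50159360646504)) [260.53476342 136.30704678]
```

View pics/two.png

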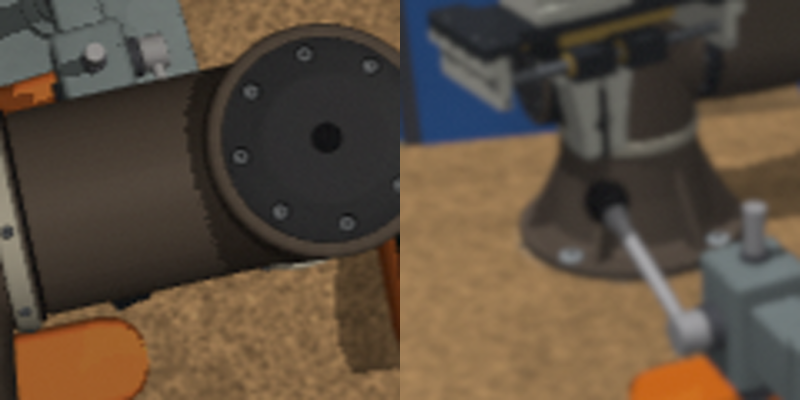

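The scene crop shows the closed fingertips straight above the ball, with clear space all round. I'll correct the 2 mm offset and lower to just above the ball.

```bash
python3 -m handwheel '[{"gripper":1,"offset":[1.5,0.5,4],"twist":[0,0,0]},{"gripper":1,"offset":[0,0,5],"twist":[0,0,0]},{"gripper":1,"offset":[0,0,5],"twist":[0,0,0]},{"gripper":1,"offset":[0,0,3],"twist":[0,0,0]},{"gripper":1,"offset":[0,0,2],"twist":[0,0,0]},{"gripper":1,"offset":[0,0,2],"twist":[0,0,0]},{"gripper":1,"offset":[0,0,2],"twist":[0,0,0]},{"gripper":1,"offset":[0,0,2],"twist":[0,0,0]}]'
python3 -m handwheel '[{"gripper":1,"offset":[0,0,2],"twist":[0,0,0]},{"gripper":1,"offset":[0,0,2],"twist":[0,0,0]},{"gripper":1,"offset":[0,0,2],"twist":[0,0,0]},{"gripper":1,"offset":[0,0,2],"twist":[0,0,0]},{"gripper":1,"offset":[0,0,2],"twist":[0,0,0]},{"gripper":1,"offset":[0,0,2],"twist":[0,0,0]},{"gripper":1,"offset":[0,0,0],"twist":[0,0,0]},{"gripper":1,"offset":[0,0,0],"twist":[0,0,0]}]'
python3 - <<'E'
from h import *
o=[]
for n in ["scene"]:
    f=ctrl.grab_frame(n);im=f["image"]
    o.append(cv2.resize(im[80:230,190:390],(800,600),interpolation=2)[:,:,::-1])
cv2.imwrite("pics/press1.png",np.hstack(o))
E
```

```text
time: 3.6
tool_pos: [485.0, -93.1, 303.7]
eef_rot: [[-0.388, 0.922, 0.0], [0.922, 0.388, -0.0], [-0.0, -0.0, -1.0]]
contact_force: [-1.8, 0.3, 2.5]
grip_width: 0.5
time: 4.4
tool_pos: [485.2, -92.9, 291.6]
eef_rot: [[-0.388, 0.922, 0.0], [0.922, 0.388, -0.0], [-0.0, 0.0, -1.0]]
contact_force: [-1.2, -0.0, 2.4]
grip_width: 0.5
```

View pics/press1.png

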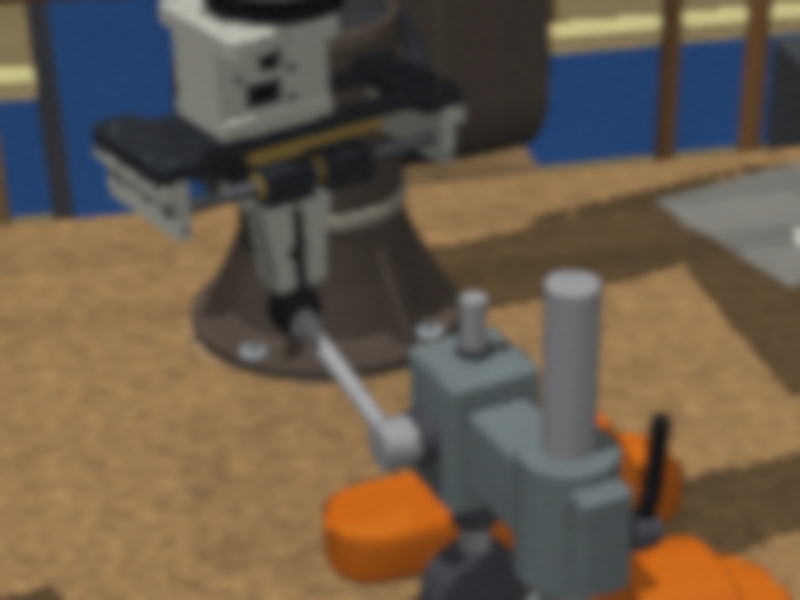

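The fingertips sit on the ball at about (293,308) in the crop and the lever is moving, with about 2.4 N on the tool. I'll keep pressing.

```bash
python3 -m handwheel '[{"gripper":1,"offset":[0,0,3],"twist":[0,0,0]},{"gripper":1,"offset":[0,0,3],"twist":[0,0,0]},{"gripper":1,"offset":[0,0,3],"twist":[0,0,0]},{"gripper":1,"offset":[0,0,3],"twist":[0,0,0]},{"gripper":1,"offset":[0,0,3],"twist":[0,0,0]},{"gripper":1,"offset":[0,0,3],"twist":[0,0,0]},{"gripper":1,"offset":[0,0,3],"twist":[0,0,0]},{"gripper":1,"offset":[0,0,3],"twist":[0,0,0]}]'
python3 -m handwheel '[{"gripper":1,"offset":[0,0,3],"twist":[0,0,0]},{"gripper":1,"offset":[0,0,3],"twist":[0,0,0]},{"gripper":1,"offset":[0,0,3],"twist":[0,0,0]},{"gripper":1,"offset":[0,0,3],"twist":[0,0,0]},{"gripper":1,"offset":[0,0,3],"twist":[0,0,0]},{"gripper":1,"offset":[0,0,3],"twist":[0,0,0]},{"gripper":1,"offset":[0,0,0],"twist":[0,0,0]},{"gripper":1,"offset":[0,0,0],"twist":[0,0,0]}]'
python3 - <<'E'
from h import *
f=ctrl.grab_frame("scene");im=f["image"]
cv2.imwrite("pics/press2.png",cv2.resize(im[110:260,190:390],(800,600),interpolation=2)[:,:,::-1])
E
```

```text
time: 5.25
tool_pos: [485.1, -92.9, 267.3]
eef_rot: [[-0.388, 0.922, -0.0], [0.922, 0.388, -0.0], [-0.0, -0.0, -1.0]]
contact_force: [-2.4, -1.2, 2.7]
grip_width: 0.5
time: 6.05
tool_pos: [485.1, -92.9, 249.5]
eef_rot: [[-0.388, 0.922, -0.0], [0.922, 0.388, -0.0], [-0.0, -0.0, -1.0]]
contact_force: [-2.3, -1.2, 5.0]
grip_width: 0.6
```

View pics/press2.png

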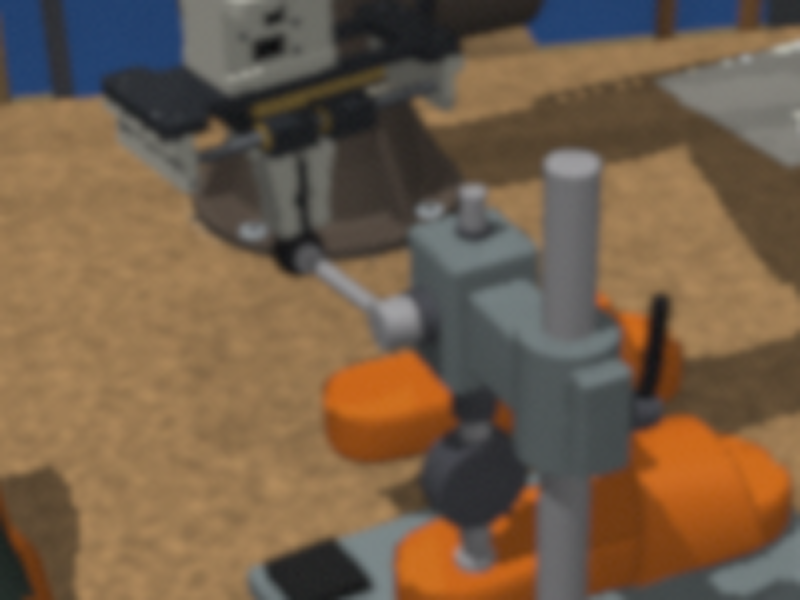

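The foot is down on the heel at crop (475,555) and the tool reads about 5 N. The ball centre is near 225 mm. I'll press 8 mm more, to about 0.51 rad, and hold for over 3 s.

```bash
python3 -m handwheel '[{"gripper":1,"offset":[0,0,2],"twist":[0,0,0]},{"gripper":1,"offset":[0,0,2],"twist":[0,0,0]},{"gripper":1,"offset":[0,0,2],"twist":[0,0,0]},{"gripper":1,"offset":[0,0,2],"twist":[0,0,0]},{"gripper":1,"offset":[0,0,0],"twist":[0,0,0]},{"gripper":1,"offset":[0,0,0],"twist":[0,0,0]},{"gripper":1,"offset":[0,0,0],"twist":[0,0,0]},{"gripper":1,"offset":[0,0,0],"twist":[0,0,0]}]'
for i in 1 2 3 4; do :; done
python3 -m handwheel '[{"gripper":1,"offset":[0,0,0],"twist":[0,0,0]},{"gripper":1,"offset":[0,0,0],"twist":[0,0,0]},{"gripper":1,"offset":[0,0,0],"twist":[0,0,0]},{"gripper":1,"offset":[0,0,0],"twist":[0,0,0]},{"gripper":1,"offset":[0,0,0],"twist":[0,0,0]},{"gripper":1,"offset":[0,0,0],"twist":[0,0,0]},{"gripper":1,"offset":[0,0,0],"twist":[0,0,0]},{"gripper":1,"offset":[0,0,0],"twist":[0,0,0]}]'
python3 -m handwheel '[{"gripper":1,"offset":[0,0,0],"twist":[0,0,0]},{"gripper":1,"offset":[0,0,0],"twist":[0,0,0]},{"gripper":1,"offset":[0,0,0],"twist":[0,0,0]},{"gripper":1,"offset":[0,0,0],"twist":[0,0,0]},{"gripper":1,"offset":[0,0,0],"twist":[0,0,0]},{"gripper":1,"offset":[0,0,0],"twist":[0,0,0]},{"gripper":1,"offset":[0,0,0],"twist":[0,0,0]},{"gripper":1,"offset":[0,0,0],"twist":[0,0,0]}]'
python3 -m handwheel '[{"gripper":1,"offset":[0,0,0],"twist":[0,0,0]},{"gripper":1,"offset":[0,0,0],"twist":[0,0,0]},{"gripper":1,"offset":[0,0,0],"twist":[0,0,0]},{"gripper":1,"offset":[0,0,0],"twist":[0,0,0]},{"gripper":1,"offset":[0,0,0],"twist":[0,0,0]},{"gripper":1,"offset":[0,0,0],"twist":[0,0,0]},{"gripper":1,"offset":[0,0,0],"twist":[0,0,0]},{"gripper":1,"offset":[0,0,0],"twist":[0,0,0]}]'
python3 - <<'E'
from h import *
f=ctrl.grab_frame("scene");im=f["image"]
cv2.imwrite("pics/press3.png",cv2.resize(im[110:260,190:390],(800,600),interpolation=2)[:,:,::-1])
E
```

```text
time: 6.9
tool_pos: [485.7, -92.8, 242.0]
eef_rot: [[-0.388, 0.921, 0.001], [0.921, 0.388, 0.0], [-0.0, 0.001, -1.0]]
contact_force: [-2.6, -0.5, 4.5]
grip_width: 0.8
time: 7.7
tool_pos: [485.6, -92.8, 242.0]
eef_rot: [[-0.388, 0.921, 0.001], [0.921, 0.388, 0.0], [-0.0, 0.001, -1.0]]
contact_force: [-1.9, -0.5, 5.4]
grip_width: 0.5
time: 8.5
tool_pos: [485.6, -92.8, 242.0]
eef_rot: [[-0.388, 0.921, 0.001], [0.921, 0.388, 0.0], [-0.0, 0.001, -1.0]]
contact_force: [-1.7, -0.2, 5.1]
grip_width: 0.5
time: 9.3
tool_pos: [485.6, -92.8, 242.0]
eef_rot: [[-0.388, 0.921, 0.001], [0.921, 0.388, 0.0], [-0.0, 0.001, -1.0]]
contact_force: [-1.9, -0.5, 5.1]
grip_width: 0.5
```

View pics/press3.png

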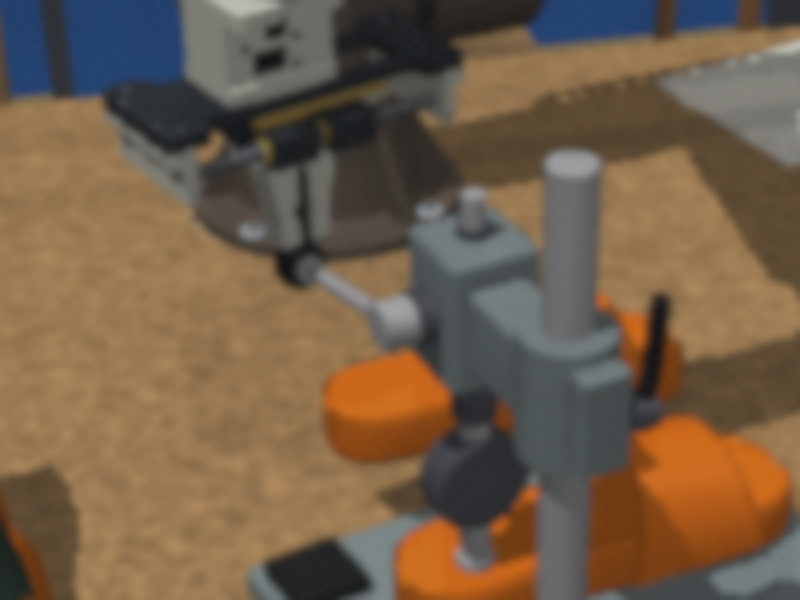

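The lever is held with the ball at about crop (297,266), and the force is steady at 5.1 N. Before releasing I'll check the ball's height in this picture.

```bash
python3 - <<'E'
from h import *
f=ctrl.grab_frame("scene")
for z in (214,218,222,226,230): print(z,((proj(f,np.array([485.3,-92.3,z]))-[190,110])*4).round(1))
E
python3 -m handwheel '[{"gripper":1,"offset":[0,0,1],"twist":[0,0,0]},{"gripper":1,"offset":[0,0,0],"twist":[0,0,0]},{"gripper":1,"offset":[0,0,0],"twist":[0,0,0]},{"gripper":1,"offset":[0,0,0],"twist":[0,0,0]},{"gripper":1,"offset":[0,0,0],"twist":[0,0,0]},{"gripper":1,"offset":[0,0,0],"twist":[0,0,0]},{"gripper":1,"offset":[0,0,0],"twist":[0,0,0]},{"gripper":1,"offset":[0,0,0],"twist":[0,0,0]}]'
```

```text
214 [294.9 267.4]
218 [294.5 261.6]
222 [294.1 255.7]
226 [293.8 249.9]
230 [293.4 244. ]
time: 10.2
tool_pos: [485.7, -92.8, 241.0]
eef_rot: [[-0.388, 0.921, 0.001], [0.921, 0.388, 0.0], [-0.0, 0.001, -1.0]]
contact_force: [-1.2, -0.5, 5.0]
grip_width: 0.5
```

The image puts the ball at about 215 to 218 mm, at or slightly past the reading position. It has been held there for about 3.7 s. I'll let the lever up slowly and then rise clear.

```bash
python3 -m handwheel '[{"gripper":1,"offset":[0,0,-3],"twist":[0,0,0]},{"gripper":1,"offset":[0,0,-4],"twist":[0,0,0]},{"gripper":1,"offset":[0,0,-4],"twist":[0,0,0]},{"gripper":1,"offset":[0,0,-4],"twist":[0,0,0]},{"gripper":1,"offset":[0,0,-4],"twist":[0,0,0]},{"gripper":1,"offset":[0,0,-4],"twist":[0,0,0]},{"gripper":1,"offset":[0,0,-4],"twist":[0,0,0]},{"gripper":1,"offset":[0,0,-4],"twist":[0,0,0]}]'
python3 -m handwheel '[{"gripper":1,"offset":[0,0,-4],"twist":[0,0,0]},{"gripper":1,"offset":[0,0,-4],"twist":[0,0,0]},{"gripper":1,"offset":[0,0,-4],"twist":[0,0,0]},{"gripper":1,"offset":[0,0,-4],"twist":[0,0,0]},{"gripper":1,"offset":[0,0,-4],"twist":[0,0,0]},{"gripper":1,"offset":[0,0,-4],"twist":[0,0,0]},{"gripper":1,"offset":[0,0,-4],"twist":[0,0,0]},{"gripper":1,"offset":[0,0,-4],"twist":[0,0,0]}]'
python3 -m handwheel '[{"gripper":1,"offset":[0,0,-8],"twist":[0,0,0]},{"gripper":1,"offset":[0,0,-10],"twist":[0,0,0]},{"gripper":1,"offset":[0,0,-10],"twist":[0,0,0]},{"gripper":1,"offset":[0,0,-10],"twist":[0,0,0]},{"gripper":1,"offset":[-10,-10,-10],"twist":[0,0,0]},{"gripper":1,"offset":[-15,-15,0],"twist":[0,0,0]},{"gripper":1,"offset":[-20,-20,0],"twist":[0,0,0]},{"gripper":1,"offset":[-20,-20,0],"twist":[0,0,0]}]'
python3 -m handwheel '[{"gripper":1,"offset":[-20,-20,0],"twist":[0,0,0]},{"gripper":1,"offset":[-20,-20,0],"twist":[0,0,0]},{"gripper":1,"offset":[-20,-20,0],"twist":[0,0,0]},{"gripper":1,"offset":[-20,-20,0],"twist":[0,0,0]},{"gripper":1,"offset":[-20,-20,0],"twist":[0,0,0]},{"gripper":1,"offset":[-10,-10,0],"twist":[0,0,0]},{"gripper":1,"offset":[0,0,0],"twist":[0,0,0]},{"gripper":1,"offset":[0,0,0],"twist":[0,0,0]}]'
python3 - <<'E'
from h import *
for n,(u,v) in {"top":(365,242),"scene":(263,151)}.items():
    f=ctrl.grab_frame(n); im=f["image"]
    w=im[v-14:v+15,u-14:u+15]; m=(w.max(2)<60).astype(np.uint8)
    k,l,st,c=cv2.connectedComponentsWithStats(m); i=l[14,14]; print(n,st[i],c[i]+[u-14,v-14])
    old=cv2.imread(f"pics/{n}0.png")[:,:,::-1]
    d=cv2.absdiff(old,im).max(2)
    cv2.imwrite(f"pics/{n}_end.png",im[:,:,::-1]); cv2.imwrite(f"pics/{n}_diff.png",cv2.convertScaleAbs(d,alpha=3))
E
```

```text
time: 11.0
tool_pos: [485.5, -92.7, 271.9]
eef_rot: [[-0.388, 0.922, 0.001], [0.922, 0.388, 0.0], [0.0, 0.001, -1.0]]
contact_force: [1.9, 0.4, 1.4]
grip_width: 0.2
time: 11.8
tool_pos: [485.0, -92.9, 303.8]
eef_rot: [[-0.388, 0.922, -0.0], [0.922, 0.388, -0.0], [0.0, -0.0, -1.0]]
contact_force: [0.1, 0.1, 1.2]
grip_width: 0.5
time: 12.6
tool_pos: [449.7, -179.2, 352.2]
eef_rot: [[-0.389, 0.921, 0.0], [0.921, 0.389, -0.0], [-0.0, 0.0, -1.0]]
contact_force: [0.6, -1.0, 0.3]
grip_width: 0.1
time: 13.4
tool_pos: [391.3, -322.5, 351.9]
eef_rot: [[-0.387, 0.922, 0.0], [0.922, 0.387, 0.0], [0.0, 0.0, -1.0]]
contact_force: [0.0, -0.3, 0.2]
grip_width: 0.4
top [  8   7  12  13 124] [364.41129032 241.40322581]
scene [  7   7  16  22 173] [263.0867052  151.38728324]
```

View pics/scene_end.png

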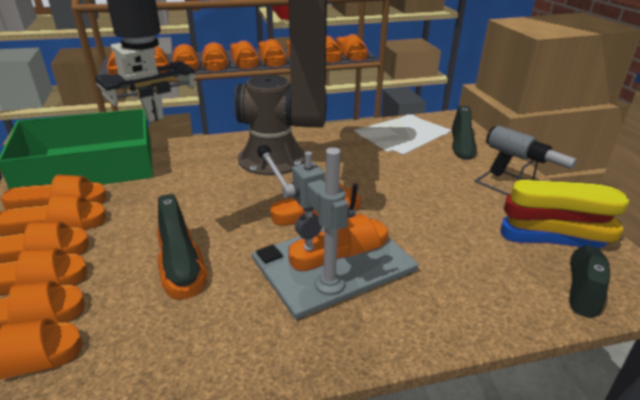

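View pics/scene_diff.png

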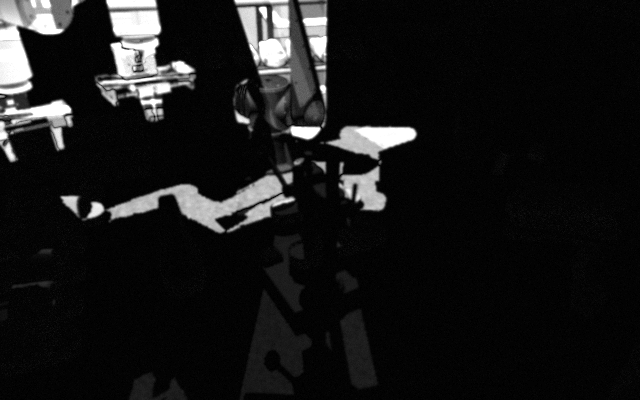

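View pics/top_end.png

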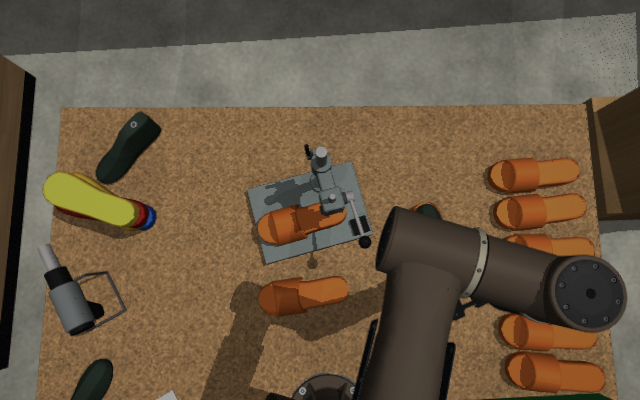

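The ball is back at its starting pixels in both views, (364.4,241.4) and (263.1,151.4). The slides, block and clamp handle look unmoved, since the only differences in the scene picture are the robot and its shadows. The hand is clear, so I'm handing in.

```bash
python3 -c "
from cell import ctrl
print(ctrl.observe()['time'],ctrl.sign_off())"
```

```text
the job is handed in; nothing more can be done
13.5 None
```

I pressed the lever's ball down with closed fingertips, held it, let it back up and moved the hand away; the job was handed in at 13.5 s.

- **Finding the ball:** the top and scene cameras put it at (488, -91, 283) mm, which matches the given height.
- **Pressing:** I pressed to a ball height of about 217 mm, roughly 0.51 rad. By the given spring data that puts about 10–11 N on the heel, but I could not measure the foot load directly. I held it there for about 3.5 s with a steady 5 N on the tool.
- **Letting up:** I raised the hand with the lever at about 40 mm/s, then moved up and away to the side.

**Last checks:**
- The ball is back within 0.2 px of where it started in both views, so the lever is up.
- The scene picture differs from the first one only by the robot and its shadows. I compared the pictures by eye and did not measure the position of each item.
- The tool force is near zero.
- The final top view partly hides the slide with the last in it, but the scene view shows it in place.

No check failed. The only small disagreement was the ball height during the hold: the picture gave about 215 mm and the arm's position 217–218 mm, both at or just past the reading position.

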